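# Hold the thickness probe on the blue mark

### The job

Take the thickness probe out of its holder and set its spring tip straight down inside the blue ring on the sloping test plate, with the probe square to the sloping face; do not touch down anywhere else, and leave the red-ringed plate and the things standing about alone. Press lightly (about 4 N, never hard) until the orange tip sleeve has gone about half way in, and finish like that: the program ends with the gripper still holding the probe steadily pressed on the mark for the reading.

Things in the scene. Friction and masses are not known exactly. Their poses are not given: they have to be found in the camera images.
- probe: Pen-type probe, about 90 g, upright in its holder. Origin: centre of the underside of its steel flange (32 mm wide, 5 thick); z runs to its top. Square grey grip 22 x 22 mm, flats facing x and y, from z = 5 to 85 mm; cap to 93. Below the flange a dark barrel 14 mm wide to z = -40, then the orange spring tip sleeve, 9 mm wide, to z = -58 when free. Lift it 65 mm straight up to clear the holder.
- tip (a point): Centre of the flat end of the spring tip (58 mm below the flange when free); z points along the probe towards its top, as probe.
- tip_sleeve (a joint): How far the spring tip is pushed in: 0 free, 0.012 m fully in (end stop). The spring gives about 0.9 N at the start and 0.6 N more for each mm (about 4.5 N half way, 8 N at the stop).
- holder: Fixed white block holder, 44 x 44 mm on a round dark base 72 mm across, 70 mm high, with a vertical 20 mm hole right through; the probe hangs in it, flange resting on the top. Origin: centre of the underside.
- plate_blue: Fixed sloping test plate with the BLUE ring: grey base 90 x 70 x 10 mm, on four posts an aluminium plate 80 x 66 mm with a white coupon 64 x 50 mm on it. The face slopes 20 degrees, falling towards the body's -x, its centre 58 mm above the desk. Origin: centre of the underside.
- plate_blue_mark (a point): Centre of the blue ring (26 mm outside, 17 mm inside diameter) on the face of the coupon; z is the outward normal of the sloping face, x runs up the slope.
- plate_red: Fixed sloping test plate of the same make and size, with a RED ring; not to be touched. Origin: centre of the underside.
- label_roll: Bystander: roll of white labels, 69 mm across, 41 mm high. Origin: centre of the underside.
- cup: Bystander: specimen cup with blue lid, 64 mm across, 64 mm high. Origin: centre of the underside.
- tape_roll: Bystander: roll of beige tape lying flat, 103 mm across, 25 mm high. Origin: centre of the underside.
- timer: Bystander: white digital timer lying flat, 66 x 62 x 18 mm, near the robot. Origin: centre of the underside.
There are look-alikes about, which are no part of the job. There is more than one size of the holder; the one meant has the size given above.

How it is judged:
By the outcome, as a careful person would: the job done as asked, in the order asked, and still so for the second after the job is handed in, while the arm keeps its last pose, push and grip.
It also fails if it takes over 35 s, if anything falls off the work surface, if the arm or the gripper's body presses on something with over 40 N, if the wrist force passes 120 N, or if a joint passes its speed limit or range.

### The arm

A 7-joint arm with a two-finger parallel gripper is mounted at the origin on a cart in front of the work surface, level with it; the furniture and walls round the work are solid. World frame = base frame: x ahead of the robot, y to its left, z up, the work surface at z = 0. Lengths are in m, angles in rad, forces in N, time in s.
With the tool pointing down it reaches from about 0.35 to 0.775 m from the base axis. Payload 3.1 kg.
Tool frame: the origin (TCP) lies at the very end of the fingers, on their centre line; the grasp point (between the pads) lies 19 mm behind it; z points along the fingers, y is the line along which they close (so a half turn about z gives the same grasp; the last joint's range is limited). The gripper opens to 85 mm and grips with 20 to 120 N. Pads are 22 mm wide; open, the fingers measure 114 mm over their backs; the gripper's body (76 mm by 85 mm) begins 54 mm behind the grasp point. The pads swing forward as they close: fully open they stand 13 mm farther back than shut.
Start: joints at [1.218, 0.311, 0.014, 1.512, -0.004, 1.319, -0.027], TCP at [0.168, -0.524, 0.231] pointing down, gripper open.
Joint ranges: [-2.7, 2.7], [-0.3, 1.91], [-1.27, 1.3], [0.12, 2.57], [-1.44, 4.58], [0.2, 2.03], [-3.05, 3.05]. Speed limits (rad/s): [2.79, 2.79, 3.14, 3.14, 3.14, 3.14, 3.14].

### API

Orientations are given as a unit quaternion [x, y, z, w].
In Python, from cell import ctrl gives the robot as it stands.
- The arm moves only by the tool drive_tool, never from a script. Its argument "steps" is a list of rows, each a list of 5 numbers: the shift along the world's x, y, z in cm, then the turn about the world's z in degrees, then the opening, from -1 (shut) to 1 (fully open). In form: [[dx, dy, dz, spin, gripper], ...]. A call has 1 to 5 rows; each row shifts and turns the commanded pose from where the row before left it; what a row does not reach is not made up. A row lasts 1/8 s, in which the tool goes at most 62.5 mm and 10.7 degrees, less where a joint would pass 70% of its speed; a pose out of reach is approached as far as the arm can. A call is refused whole if a number of a shift passes 6.25 or a number of a turn 10.7, either way. A call with a gripper value outside its range is refused whole. The fingers move at their own pace and stop on an object; "force" is the grip in N (left out, the last holds). Time passes only in rows, so rows that do not move let the fingers close. It gives the time, the measured TCP pose, the force, the opening and the grip force at its end, in the units of the state.
- ctrl.observe(): the state, without advancing time (a new reading comes with each control period).
- ctrl.camera(name): name is "scene" or "top" or "wrist"; returns a dict with "color" (480x640x3 uint8, red, green, blue), "intrinsics" (3x3 intrinsics, pixels), "k1" (the pictures are not rectified: a ray, as slopes to the right and down, at radius r is drawn at 1 + k1 r^2 times it, then the intrinsics apply), "xyz" and "orientation" of the camera in the world; the wrist camera has in their place "hand_eye" (4x4, takes a point from camera to tool coordinates, whose origin is the TCP and whose axes are the flange's). Camera axes: x right, y down, z forward; pixel columns grow to the right and rows downward; lengths in m; the calibration is good to about 2 mm. A picture is of the moment at which its call begins: read the wrist's pose just before it. There is no depth.
- ctrl.finish_job(): hands the job in; it is judged then, once.
Trained networks look in a picture, given as the dict that the camera call returned (one of the last four; its "shot" number tells which), for a name from the list of things; names that differ only in an ending like _2 or _b are one class to them, and where a whole thing is asked for, a point or a joint stands for the part that bears it (a point fixed in the world has none). Each returns a list of dicts, best first, with "conf" (0 to 1); they miss things now and then, are a little off and sometimes report something else, mostly with a low value. They report only what shows in the picture. A call takes as long as a camera call. They do not tell look-alikes from the thing itself.
- ctrl.recognise(picture, name): "at" ([x, y, z] in m, in world coordinates, good to about 4 mm: the middle of the surface that is visible of it).
The state is a dict: "time_s": time; "joint_positions": joint angles; "qvel": joint speeds; "joint_efforts": joint torques, N m; "eef_pos": TCP position; "tcp_rot": TCP orientation; "ft_force": force on the tool from outside, world axes, zero at the start; "ft_torque": the same for the moment, N m; "width": finger opening in m; "grasp_force": force on a finger pad.
Only numpy, scipy, OpenCV 4.12 (cv2) and the standard library are available. Lean on these libraries where they do the work, as an engineer would, in place of code of your own. Each camera call takes 0.05 s, during which the arm holds its last target. There are 200 camera calls.

## Working session

There is one attempt and no reset: what is moved stays moved. The work goes in short steps, Python scripts to look and compute and a tool call to move; the robot and the scene stay as the last step left them, time stands still between calls to the robot, and variables do not carry over. Pictures are saved under pics/ and viewed, at most 10 in all, crops included, and the job is handed in when it is done.

Besides the shell and the picture viewer there is one more tool, called after "Emit:" by a JSON object that holds its "name" and its "arguments". drive_tool: Moves the arm, as the interface text tells. Its arguments: {"type":"object","properties":{"steps":{"type":"array"},"force":{"type":"number"}},"required":["steps"]}

```bash
mkdir -p pics; ls
cat > h.py <<'E'
from cell import ctrl
import numpy as np, cv2
from scipy.spatial.transform import Rotation as R
def pose(c,s=None):
    if 'hand_eye' in c:
        T=np.eye(4);T[:3,:3]=R.from_quat(s['tcp_rot']).as_matrix();T[:3,3]=s['eef_pos'];return T@np.array(c['hand_eye'])
    T=np.eye(4);o=np.array(c['orientation']);T[:3,:3]=R.from_quat(o).as_matrix() if o.size==4 else o;T[:3,3]=c['xyz'];return T
def ray(c,uv,s=None):
    T=pose(c,s);K=np.array(c['intrinsics']);k=c['k1']
    d=cv2.undistortPoints(np.array([[uv]],float),K,np.array([k,0,0,0.]))[0,0]
    v=T[:3,:3]@[d[0],d[1],1];return T[:3,3],v/np.linalg.norm(v)
def onz(c,uv,z,s=None):
    o,v=ray(c,uv,s);return o+v*(z-o[2])/v[2]
def proj(c,P,s=None):
    T=np.linalg.inv(pose(c,s));return cv2.projectPoints(np.atleast_2d(np.array(P,float)),cv2.Rodrigues(T[:3,:3])[0],T[:3,3],np.array(c['intrinsics']),np.array([c['k1'],0,0,0.]))[0][:,0]
def tri(rs):
    A=0;b=0
    for o,v in rs:
        M=np.eye(3)-np.outer(v,v);A=A+M;b=b+M@o
    return np.linalg.solve(A,b)
def save(c,n,crop=None,f=1):
    im=c['color'][:,:,::-1]
    if crop: u0,v0,u1,v1=crop;im=im[v0:v1,u0:u1]
    cv2.imwrite('pics/'+n,cv2.resize(im,None,fx=f,fy=f,interpolation=cv2.INTER_CUBIC))
E
python3 - <<'E'
from h import *
s=ctrl.observe();print({k:np.round(v,3).tolist() for k,v in s.items()})
for n in['scene','top']:
    c=ctrl.camera(n);save(c,n+'0.png');print(n,np.round(c['xyz'],3),np.round(c['orientation'],3),c['k1'],np.array(c['intrinsics'])[0])
    for t in['probe','holder','plate_blue','plate_red','label_roll','cup','tape_roll','timer']:
        print(t,[(np.round(d['at'],3).tolist(),round(d['conf'],2),np.round(proj(c,d['at'])[0]).tolist()) for d in ctrl.recognise(c,t)])
print(ctrl.observe()['time_s'])
E
```

```text
pics
{'time_s': 0.0, 'joint_positions': [1.218, 0.312, 0.014, 1.513, -0.004, 1.319, -0.027], 'qvel': [0.0, -0.0, 0.002, 0.0, 0.0, -0.003, -0.001], 'joint_efforts': [-0.0, -37.992, 0.146, -23.059, 0.012, 0.014, 0.0], 'eef_pos': [0.168, -0.523, 0.23], 'tcp_rot': [0.988, 0.155, -0.0, -0.001], 'ft_force': [-0.714, 0.489, 0.063], 'ft_torque': [0.012, -0.045, 0.021], 'grasp_force': 0.0, 'width': 0.085}
scene [-0.019  0.328  0.619] [-0.435  0.79  -0.385  0.198] -0.01088820637457139 [444.38929076   0.         320.74053871]
probe [([0.518, -0.024, 0.121], 0.64, [317.0, 231.0])]
holder [([0.505, -0.017, 0.028], 0.84, [317.0, 273.0]), ([0.45, -0.124, 0.031], 0.6, [378.0, 269.0])]
plate_blue [([0.562, -0.233, 0.045], 0.58, [386.0, 218.0])]
plate_red [([0.479, 0.187, 0.047], 0.64, [223.0, 319.0])]
label_roll [([0.686, 0.116, 0.041], 0.62, [215.0, 241.0]), ([0.565, -0.232, 0.042], 0.35, [385.0, 218.0])]
cup [([0.701, -0.012, 0.056], 0.57, [267.0, 212.0]), ([0.562, -0.234, 0.043], 0.45, [386.0, 218.0])]
tape_roll [([0.354, 0.089, 0.018], 0.58, [312.0, 356.0]), ([0.721, -0.148, 0.021], 0.56, [315.0, 203.0])]
timer [([0.508, -0.018, 0.034], 0.7, [316.0, 270.0]), ([0.354, 0.086, 0.019], 0.59, [313.0, 355.0])]
top [ 0.38  -0.037  1.088] [-0.701  0.709 -0.045  0.066] -0.11450020176193913 [529.34540854   0.         315.9229529 ]
probe [([0.52, -0.036, 0.149], 0.54, [331.0, 249.0])]
holder [([0.464, -0.126, 0.032], 0.95, [377.0, 285.0]), ([0.512, -0.033, 0.009], 0.72, [330.0, 263.0])]
plate_blue [([0.569, -0.243, 0.051], 0.75, [435.0, 230.0])]
plate_red [([0.492, 0.17, 0.056], 0.84, [227.0, 271.0])]
label_roll [([0.704, 0.106, 0.04], 0.8, [261.0, 169.0])]
cup [([0.713, -0.023, 0.069], 0.56, [323.0, 160.0])]
tape_roll [([0.714, -0.145, 0.024], 0.79, [382.0, 165.0])]
timer [([0.359, 0.078, 0.017], 0.92, [275.0, 339.0])]
0.9
```

View pics/scene0.png

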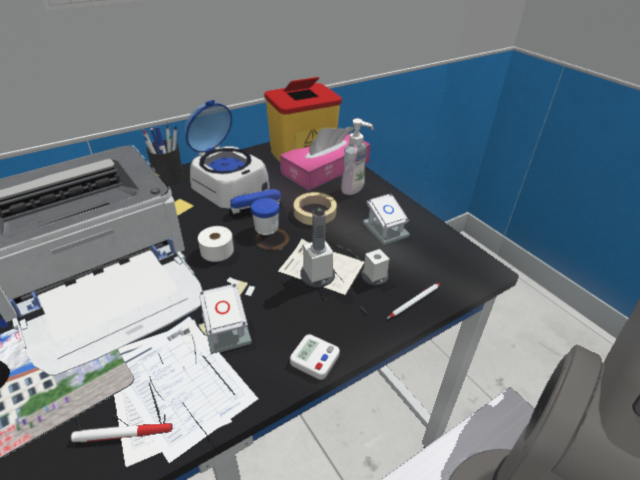

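View pics/top0.png

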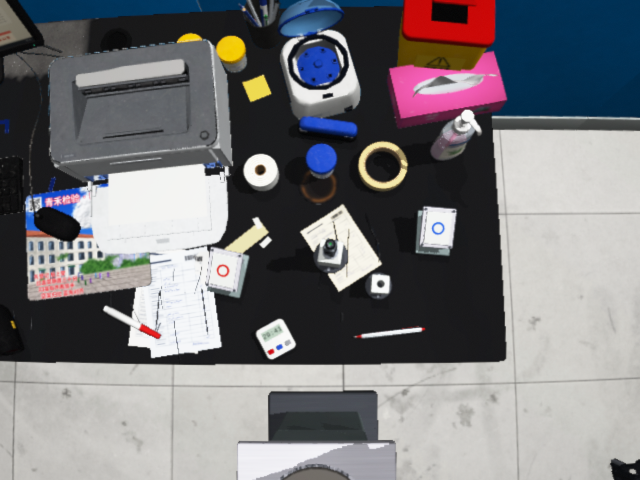

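Run:
```python
from h import *
a=ctrl.camera('scene');b=ctrl.camera('top')
def cr(c,u,v,w=50,h=50,f=4): return cv2.resize(c['color'][v-h:v+h,u-w:u+w,::-1],None,fx=f,fy=f,interpolation=cv2.INTER_CUBIC)
m=lambda *r:np.vstack([np.hstack(x) for x in r])
cv2.imwrite('pics/crops.png',m((cr(a,318,245,50,50,3),cr(a,388,217,50,50,3)),(cr(b,340,255,50,50,3),cr(b,437,230,50,50,3))))
```

```text
(no output)
```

View pics/crops.png

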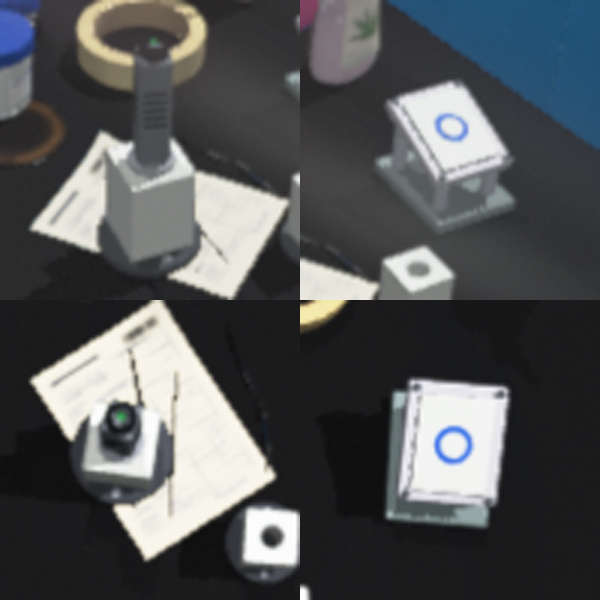

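Run:
```python
from h import *
a=ctrl.camera('scene');b=ctrl.camera('top')
S=lambda x,y,o:(x/3+o[0],y/3+o[1])
P={}
for n,p,q in[('cap',(153,45),(122,118)),]:
    P[n]=tri([ray(a,S(*p,(268,195))),ray(b,S(*q,(290,205)))])
for n,p,q in[('ring',(151,127),(153,145)),('BL',(143,180),(102,200)),('TL',(88,100),(110,82)),('TR',(160,83),(208,87)),('BR',(212,160),(197,205))]:
    P[n]=tri([ray(a,S(*p,(338,167))),ray(b,S(*q,(387,180)))])
for n in P:print(n,P[n].round(4))
B=np.array([P[k] for k in['BL','TL','TR','BR']]);c=B.mean(0);n=np.linalg.svd(B-c)[2][2];n*=np.sign(n[2]);print(c,n,np.degrees(np.arccos(n[2])),np.degrees(np.arctan2(n[1],n[0])))
print([np.linalg.norm(B[i]-B[i-1]).round(3) for i in range(4)])
```

```text
cap [ 0.5278 -0.0347  0.1579]
ring [ 0.5731 -0.2486  0.0548]
BL [ 0.5391 -0.2154  0.0407]
TL [ 0.6137 -0.2199  0.0654]
TR [ 0.6102 -0.2866  0.0601]
BR [ 0.5358 -0.2798  0.036 ]
[ 0.57469754 -0.2504244   0.05052724] [-0.31444005 -0.05626865  0.9476082 ] 18.62875808451479 -169.85437972712484
[np.float64(0.065), np.float64(0.079), np.float64(0.067), np.float64(0.079)]
```

Emit:
{"name": "drive_tool", "arguments": {"steps": [[5,6,2,0,1],[5,6,2,0,1],[5,6,0,0,1]], "force": 30}}

```text
time_s: 1.48
eef_pos: [0.2874, -0.3821, 0.2639]
tcp_rot: [0.988, 0.154, 0.001, 0.002]
ft_force: [0.6, -1.3, -0.2]
width: 0.0853
grasp_force: 0.0
```

Emit:
{"name": "drive_tool", "arguments": {"steps": [[3.5,6,1.5,0,1],[3.5,6,1.5,0,1],[3.5,6,0,0,1],[3.5,6,0,0,1],[3.5,6,0,0,1]]}}

```text
time_s: 2.1
eef_pos: [0.4426, -0.1135, 0.2891]
tcp_rot: [0.988, 0.155, 0.001, 0.001]
ft_force: [1.4, -0.5, 0.1]
width: 0.0853
grasp_force: 0.0
```

Emit:
{"name": "drive_tool", "arguments": {"steps": [[2.3,3.5,0,0,1],[0,0,0,0,1]]}}

```text
time_s: 2.35
eef_pos: [0.4662, -0.0756, 0.2888]
tcp_rot: [0.987, 0.159, 0.001, -0.001]
ft_force: [-0.3, -0.3, -0.8]
width: 0.0852
grasp_force: 0.0
```

Run:
```python
from h import *
s=ctrl.observe();c=ctrl.camera('wrist');save(c,'w1.png')
print(s['eef_pos'],s['tcp_rot'],np.round(c['hand_eye'],3),s['joint_positions'])
print(proj(c,[[.528,-.035,.16],[.525,-.035,.07],[.573,-.249,.058]],s))
for t in['probe','holder']:print(ctrl.recognise(c,t))
```

```text
[ 0.46616179 -0.07559456  0.28884342] [ 9.87257833e-01  1.59124287e-01  6.86924382e-04 -9.79638890e-04] [[ 0.    -0.946 -0.325  0.083]
 [ 1.     0.    -0.001  0.001]
 [ 0.001 -0.325  0.946 -0.142]
 [ 0.     0.     0.     1.   ]] [ 0.51056166  0.14861043 -0.43966206  1.58985     0.06156995  1.41649343
 -1.1854555 ]
[[294.2775364  118.03485932]
 [301.49170803 116.77604188]
 [553.16023834 145.34903278]]
[{'at': [0.5321, -0.0332, 0.1551], 'conf': 0.62}, {'at': [0.5011, 0.1693, 0.0491], 'conf': 0.25}]
[{'at': [0.4676, -0.1268, 0.0412], 'conf': 0.95}, {'at': [0.5349, -0.0398, 0.0088], 'conf': 0.68}]
```

View pics/w1.png

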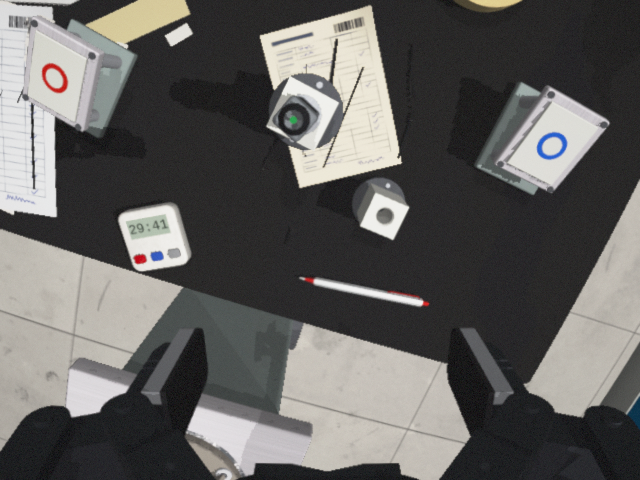

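Run:
```python
from h import *
c=ctrl.camera('wrist');save(c,'w1c.png',(255,65,355,165),6)
```

```text
(no output)
```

View pics/w1c.png

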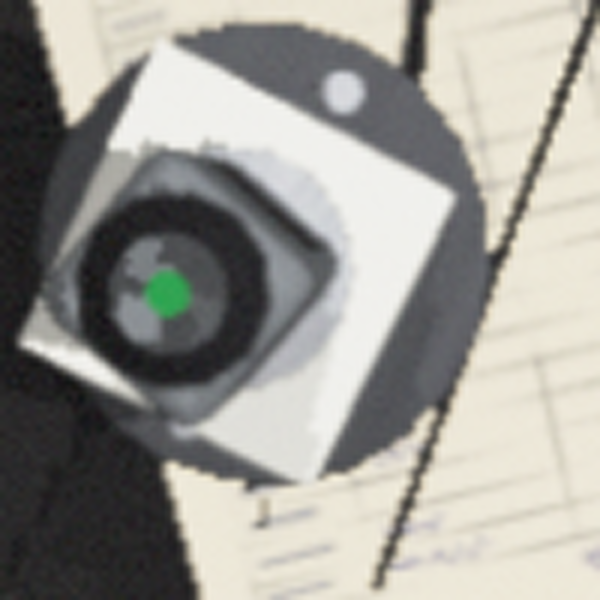

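Run:
```python
from h import *
s=ctrl.observe();c=ctrl.camera('wrist')
f=lambda L,z:np.array([onz(c,(x/6+255,y/6+65),z,s)[:2] for x,y in L])
g=f([(180,140),(345,258),(190,435),(35,285)],.155);h=f([(165,38),(457,193),(312,485),(20,343)],.07)
for q in(g,h):
    e=np.roll(q,-1,0)-q;print(q.mean(0),np.linalg.norm(e,axis=1),np.degrees(np.arctan2(e[:,1],e[:,0])))
print(f([(168,293)],.163))
# ring & plate corners from wrist
print(tri([ray(c,(553,145),s),ray(ctrl.camera('scene'),(388.3,209.3)),ray(ctrl.camera('top'),(438,228.3))]))
```

```text
[ 0.52821588 -0.03634703] [0.02033965 0.02420844 0.021879   0.02090693] [-107.52166851  155.18510548   63.12149184  -29.45065066]
[ 0.5270898 -0.0358184] [0.04325597 0.04338728 0.04381806 0.04436937] [-99.72024543 170.50266473  81.56230205 -10.2139574 ]
[[ 0.52691597 -0.03546988]]
[ 0.57081679 -0.24988051  0.0590355 ]
```

Emit:
{"name": "drive_tool", "arguments": {"steps": [[3.0,2.0,0,9.4,1],[3.1,2.0,0,9.4,1],[0,0,0,9.4,1],[0,0,-4,9.4,1],[0,0,-4,9.4,1]]}}

```text
time_s: 3.32
eef_pos: [0.5262, -0.0412, 0.2082]
tcp_rot: [0.843, 0.537, 0.001, 0.001]
ft_force: [0.3, 0.0, -0.9]
width: 0.0851
grasp_force: 0.0
```

Emit:
{"name": "drive_tool", "arguments": {"steps": [[0,0,0,0,1]]}}

```text
time_s: 3.45
eef_pos: [0.5229, -0.0414, 0.2057]
tcp_rot: [0.845, 0.534, -0.003, -0.002]
ft_force: [-1.0, -0.4, 0.2]
width: 0.0855
grasp_force: 0.0
```

Run:
```python
from h import *
s=ctrl.observe();c=ctrl.camera('wrist')
print(s['time_s'],s['eef_pos'],R.from_quat(s['tcp_rot']).as_matrix().round(3),s['joint_positions'].round(3) if hasattr(s['joint_positions'],'round') else s['joint_positions'])
im=c['color'].copy();
for p in proj(c,[[.5275,-.036,.163],[.5275,-.036,.07]],s):
    print(p); cv2.circle(im,(int(p[0]),int(p[1])),4,(255,0,0),1)
save(dict(color=im),'w2.png')
```

```text
3.45 [ 0.52293688 -0.0414049   0.20569332] [[ 0.429  0.903 -0.008]
 [ 0.903 -0.429  0.   ]
 [-0.003 -0.007 -1.   ]] [ 0.487  0.333 -0.572  1.599  0.186  1.272 -0.559]
[330.79833445 269.34357807]
[330.67502126 215.83941968]
```

View pics/w2.png

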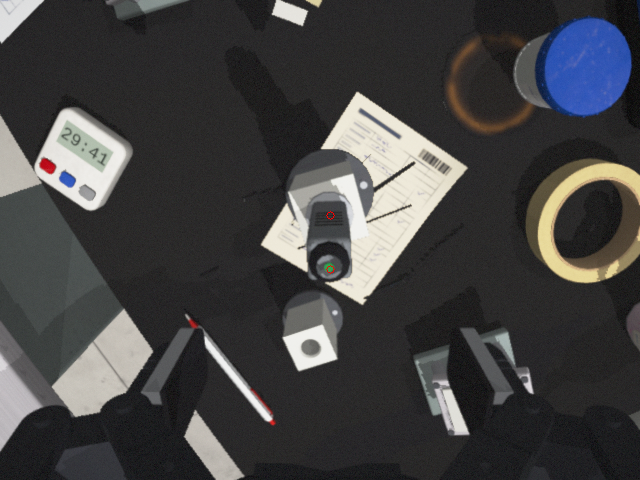

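Emit:
{"name": "drive_tool", "arguments": {"steps": [[0.4,0.5,-3,0,1],[0,0,-4,0,1],[0,0,-3.3,0,1],[0,0,0,0,1]]}}

```text
time_s: 4.0
eef_pos: [0.5293, -0.0357, 0.1055]
tcp_rot: [0.845, 0.535, -0.001, -0.0]
ft_force: [-0.4, -0.1, 0.0]
width: 0.0854
grasp_force: 0.0
```

Run:
```python
from h import *
s=ctrl.observe();c=ctrl.camera('wrist')
T=R.from_quat(s['tcp_rot']).as_matrix()
print(s['time_s'],s['eef_pos'],T.round(3),s['ft_force'],'cap in tool',T.T@(np.array([.5275,-.036,.163])-s['eef_pos']))
```

```text
4.0 [ 0.52928304 -0.03569704  0.10549165] [[ 0.428  0.904 -0.002]
 [ 0.904 -0.428 -0.   ]
 [-0.001 -0.002 -1.   ]] [-0.39154415 -0.10631625  0.0154411 ] cap in tool [-0.00110124 -0.00158941 -0.05750428]
```

Emit:
{"name": "drive_tool", "arguments": {"steps": [[0,0,-0.2,0,-1],[0,0,0,0,-1],[0,0,0,0,-1],[0,0,0,0,-1]], "force": 50}}

```text
time_s: 4.55
eef_pos: [0.5299, -0.035, 0.1041]
tcp_rot: [0.844, 0.536, 0.0, 0.0]
ft_force: [-1.2, -0.1, 2.8]
width: 0.0215
grasp_force: 54.1
```

Emit:
{"name": "drive_tool", "arguments": {"steps": [[0,0,2,0,-1],[0,0,4,0,-1],[0,0,5,0,-1],[0,0,6,0,-1],[0,0,6,0,-1]]}}

```text
time_s: 5.18
eef_pos: [0.5293, -0.0352, 0.3353]
tcp_rot: [0.844, 0.536, -0.0, -0.0]
ft_force: [1.0, 0.3, -0.7]
width: 0.0215
grasp_force: 53.6
```

Emit:
{"name": "drive_tool", "arguments": {"steps": [[0,-3,6,0,-1],[0,-3,6,0,-1],[0,-3,6,0,-1],[0,-3,0,0,-1]]}}

```text
time_s: 5.68
eef_pos: [0.531, -0.1492, 0.5063]
tcp_rot: [0.844, 0.536, 0.004, 0.003]
ft_force: [0.2, 0.5, -1.6]
width: 0.0215
grasp_force: 53.7
```

Run:
```python
from h import *
s=ctrl.observe()
print(s['time_s'],s['eef_pos'],R.from_quat(s['tcp_rot']).as_matrix().round(3),np.round(s['joint_positions'],3),s['ft_force'],s['width'])
```

```text
5.675 [ 0.53095129 -0.14921031  0.50633263] [[ 0.425  0.905  0.011]
 [ 0.905 -0.425 -0.001]
 [ 0.004  0.01  -1.   ]] [ 0.496  0.403 -0.506  0.742  0.213  2.023 -0.318] [ 0.21153879  0.54192426 -1.56040518] 0.021495214888406746
```

Emit:
{"name": "drive_tool", "arguments": {"steps": [[0,0,5,0,-1],[0,0,5,0,-1],[0,0,0,0,-1]]}}

```text
time_s: 6.05
eef_pos: [0.5206, -0.1473, 0.5233]
tcp_rot: [0.846, 0.534, 0.004, 0.012]
ft_force: [0.8, -0.4, -1.2]
width: 0.0214
grasp_force: 53.7
```

```bash
cat > st.py <<'E'
from h import *
s=ctrl.observe();M=R.from_quat(s['tcp_rot']).as_matrix()
z=M[:,2]
print(s['time_s'],np.round(s['eef_pos'],4),'z',z.round(3),'tilt',np.degrees(np.arccos(-z[2])).round(2),'az',np.degrees(np.arctan2(z[1],z[0])).round(1),np.round(s['joint_positions'],3),np.round(s['ft_force'],2),round(s['width'],4))
E
python3 st.py
```

```text
6.05 [ 0.5206 -0.1473  0.5233] z [ 0.019 -0.015 -1.   ] tilt 1.4 az -39.3 [ 0.209  0.349  0.052  0.74  -0.009  2.031 -0.191] [ 0.82 -0.43 -1.18] 0.0214
```

Emit:
{"name": "drive_tool", "arguments": {"steps": [[2,0,6,0,-1],[2,0,6,0,-1],[2,0,6,0,-1],[2,0,6,0,-1]]}}

```text
time_s: 6.55
eef_pos: [0.5485, -0.1316, 0.598]
tcp_rot: [0.839, 0.535, 0.07, 0.078]
ft_force: [0.5, -0.1, -2.0]
width: 0.0219
grasp_force: 53.7
```

```bash
python3 st.py
```

```text
6.55 [ 0.5485 -0.1316  0.598 ] z [ 0.201 -0.056 -0.978] tilt 12.02 az -15.6 [ 0.119  0.345  0.168  0.558 -0.063  2.032 -0.199] [ 0.49 -0.13 -1.98] 0.0219
```

Emit:
{"name": "drive_tool", "arguments": {"steps": [[2,0,6,0,-1],[2,0,6,0,-1],[2,0,6,0,-1]]}}

```text
time_s: 6.92
eef_pos: [0.5661, -0.1235, 0.6541]
tcp_rot: [0.83, 0.529, 0.119, 0.128]
ft_force: [-0.1, -0.5, -0.9]
width: 0.0215
grasp_force: 53.7
```

```bash
python3 st.py
```

```text
6.925 [ 0.5661 -0.1235  0.6541] z [ 0.334 -0.086 -0.939] tilt 20.17 az -14.5 [ 0.095  0.358  0.201  0.403 -0.085  2.032 -0.217] [-0.06 -0.49 -0.92] 0.0215
```

Emit:
{"name": "drive_tool", "arguments": {"steps": [[0,0,-6,0,-1],[0,0,-6,0,-1]]}}

```text
time_s: 7.18
eef_pos: [0.5694, -0.1233, 0.5576]
tcp_rot: [0.83, 0.528, 0.121, 0.131]
ft_force: [1.9, -1.2, -0.6]
width: 0.0215
grasp_force: 53.8
```

```bash
python3 st.py
```

```text
7.175 [ 0.5694 -0.1233  0.5576] z [ 0.339 -0.09  -0.936] tilt 20.55 az -14.8 [ 0.005  0.164  0.21   0.957 -0.016  1.665 -0.235] [ 1.89 -1.16 -0.58] 0.0215
```

Emit:
{"name": "drive_tool", "arguments": {"steps": [[-1.3,-2.5,-5,2.4,-1],[-1.3,-2.5,-5,2.4,-1],[-1.3,-2.5,-5,2.4,-1],[-1.3,-2.5,-5,2.4,-1],[-1.2,-2.4,-5,2.2,-1]]}}

```text
time_s: 7.8
eef_pos: [0.5035, -0.2469, 0.3047]
tcp_rot: [0.771, 0.612, 0.131, 0.115]
ft_force: [0.8, 0.4, -1.1]
width: 0.0213
grasp_force: 53.6
```

Emit:
{"name": "drive_tool", "arguments": {"steps": [[0,0,-5,0,-1],[0,0,0,0,-1],[0,0,0,0,-1]]}}

```text
time_s: 8.18
eef_pos: [0.506, -0.248, 0.2597]
tcp_rot: [0.771, 0.611, 0.133, 0.118]
ft_force: [0.4, 0.2, 0.1]
width: 0.0214
grasp_force: 53.5
```

```bash
python3 st.py
python3 - <<'E'
from h import *
s=ctrl.observe();c=ctrl.camera('wrist');T=R.from_quat(s['tcp_rot']).as_matrix()
w=lambda p:s['eef_pos']+T@np.array(p)
print(proj(c,[w([0,0,.092]),w([0,0,.074]),[.571,-.25,.059]],s))
save(c,'w3.png')
a=ctrl.camera('scene');cv2.imwrite('pics/s3.png',np.hstack([cv2.resize(k['color'][v:v+160,u:u+160,::-1],(400,400),interpolation=cv2.INTER_CUBIC) for k,u,v in((a,310,110),(ctrl.camera('top'),360,140))]))
E
```

```text
8.175 [ 0.506  -0.248   0.2597] z [ 0.349 -0.019 -0.937] tilt 20.44 az -3.2 [ 0.234  0.097  0.322  1.768 -0.238  0.977  0.422] [0.39 0.2  0.1 ] 0.0214
[[327.34196909 247.79069379]
 [327.36349158 258.96798184]
 [316.15274747 200.51699574]]
```

View pics/w3.png

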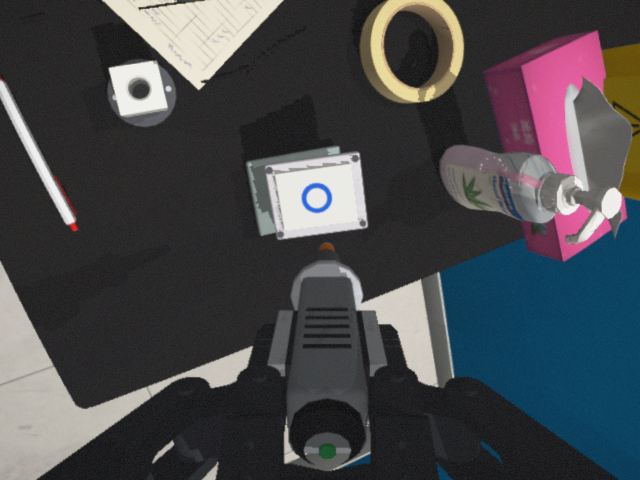

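View pics/s3.png

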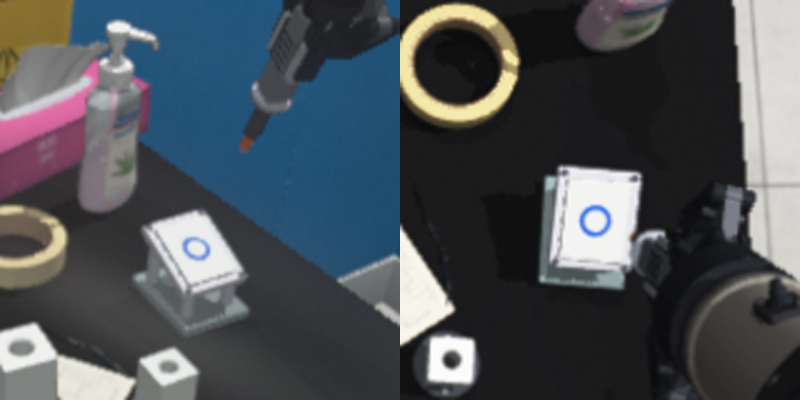

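Run:
```python
from h import *
s=ctrl.observe();w=ctrl.camera('wrist');a=ctrl.camera('scene');b=ctrl.camera('top')
b['color']=cv2.imread('pics/top0.png')[:,:,::-1];a['color']=cv2.imread('pics/scene0.png')[:,:,::-1]
rs=[];ms=[]
for n,c,g,ss in(('w',w,(316,198),s),('s',a,(388,209),None),('t',b,(438,228),None)):
    im=c['color'].astype(int)
    blue=((im[:,:,2]-im[:,:,0])>60).astype(np.uint8)
    k,l,st,ce=cv2.connectedComponentsWithStats(blue)
    i=min(range(1,k),key=lambda i:np.hypot(*(ce[i]-g))+1e3*(st[i,4]<15));
    pts=np.argwhere(l==i)[:,::-1].astype(np.float32);(u,v),ax,_=cv2.fitEllipse(cv2.convexHull(pts));print(n,'ring',(u,v),ax)
    r=ray(c,(u,v),ss);rs.append(r)
    bright=((im.min(2)>150)|(l==i)).astype(np.uint8);bright=cv2.morphologyEx(bright,cv2.MORPH_CLOSE,np.ones((3,3)))
    k,l2,st,_=cv2.connectedComponentsWithStats(bright);m=l2==l2[int(v),int(u)+int(ax[1]/2)+4];ms.append((n,c,m,ss))
for sel in((0,1,2),(1,2),(0,1),(0,2)):print(sel,tri([rs[i] for i in sel]).round(4))
P=tri(rs);P2=P
az=np.radians(-3);t=np.radians(20)
nn=np.array([-np.sin(t)*np.cos(az),-np.sin(t)*np.sin(az),np.cos(t)]);X=np.array([np.cos(t)*np.cos(az),np.cos(t)*np.sin(az),np.sin(t)]);Y=np.cross(nn,X)
for n,c,m,ss in ms:
    q=[]
    for p in np.argwhere(m)[:,::-1]:
        o,v=ray(c,p,ss);d=o+v*((P-o)@nn)/(v@nn)-P;q.append((d@X*1000,d@Y*1000))
    r=cv2.minAreaRect(np.array(q,np.float32));print(n,m.sum(),r)
```

```text
w ring (314.44989013671875, 195.51419067382812) (29.790889739990234, 30.249906539916992)
s ring (388.07916259765625, 209.0353546142578) (8.138799667358398, 10.871540069580078)
t ring (437.60498046875, 227.93309020996094) (12.346427917480469, 12.749288558959961)
(0, 1, 2) [ 0.5733 -0.248   0.0556]
(1, 2) [ 0.5736 -0.2478  0.0556]
(0, 1) [ 0.5731 -0.2479  0.0558]
(0, 2) [ 0.5743 -0.2493  0.0503]
w 6936 ((0.11251449584960938, 3.0226287841796875), (71.11153411865234, 78.9580307006836), 87.66248321533203)
s 784 ((-1.42645263671875, 3.3731021881103516), (66.23265075683594, 79.65457153320312), 87.59436798095703)
t 1315 ((-1.6686744689941406, 4.059764862060547), (73.07498931884766, 85.45597076416016), 87.5401840209961)
```

```bash
cat > tip.py <<'E'
from h import *
def blob(im,mask,g,r):
    k,l,st,ce=cv2.connectedComponentsWithStats(mask.astype(np.uint8))
    i=min(range(1,k),key=lambda i:np.hypot(*(ce[i]-g))+1e3*(st[i,4]<5));return ce[i],st[i],l==i
def orange(c,g):
    im=c['color'].astype(int);return blob(im,(im[:,:,0]-im[:,:,2]>60)&(im[:,:,0]>im[:,:,1]*1.3),g,0)
E
python3 st.py
python3 - <<'E'
from tip import *
s=ctrl.observe();w=ctrl.camera('wrist');a=ctrl.camera('scene');T=R.from_quat(s['tcp_rot']).as_matrix()
W=lambda p:s['eef_pos']+T@np.array(p)
rs=[]
for n,c,ss in(('w',w,s),('s',a,None)):
    g=proj(c,[W([0,0,.083])],ss)[0];ce,st,m=orange(c,g);print(n,'pred',g.round(1),'seen',ce.round(1),st);rs.append(ray(c,ce,ss))
print('tip mid in tool',T.T@(tri(rs)-s['eef_pos']))
E
```

```text
8.475 [ 0.5049 -0.2493  0.2596] z [ 0.349 -0.02  -0.937] tilt 20.44 az -3.3 [ 0.232  0.096  0.328  1.769 -0.239  0.977  0.423] [-0.59  0.36 -1.35] 0.0212
w pred [327.3 253.2] seen [326.6 246.4] [320 244  14   6  54]
s pred [409.6 166.3] seen [408.8 168.3] [408 167   3   4  10]
tip mid in tool [ 0.00139774 -0.00084541  0.0876324 ]
```

Emit:
{"name": "drive_tool", "arguments": {"steps": [[0.9,0.2,-3,-1.1,-1],[0.9,0.2,-3,-1.1,-1],[0.8,0,-2.9,0,-1],[0,0,0,0,-1],[0,0,0,0,-1]]}}

```text
time_s: 9.2
eef_pos: [0.5304, -0.2458, 0.1701]
tcp_rot: [0.784, 0.595, 0.13, 0.12]
ft_force: [0.8, 0.1, -1.4]
width: 0.0212
grasp_force: 53.7
```

```bash
python3 st.py
cat > al.py <<'E'
from tip import *
import sys
s=ctrl.observe();w=ctrl.camera('wrist');a=ctrl.camera('scene');T=R.from_quat(s['tcp_rot']).as_matrix()
W=lambda p:s['eef_pos']+T@np.array(p)
rt=[];rr=[]
P0=np.array([.5735,-.2485,.056])
for n,c,ss in(('w',w,s),('s',a,None)):
    g=proj(c,[W([0,0,.092]),P0],ss);ce,st,m=orange(c,g[0])
    print(n,'tip pred',g[0].round(1),'orange',ce.round(1),st);rt.append(ray(c,ce,ss))
    im=c['color'].astype(int);bm=(im[:,:,2]-im[:,:,0])>60
    rc,rst,m=blob(im,bm,g[1],0);pts=np.argwhere(m)[:,::-1].astype(np.float32);e=cv2.fitEllipse(cv2.convexHull(pts));print(n,'ring pred',g[1].round(1),'ellipse',np.round(e[0],1),np.round(e[1],1));rr.append(ray(c,e[0],ss))
print('ring tri',tri(rr).round(4),'ring in tool',(T.T@(tri(rr)-s['eef_pos'])).round(4),'P0 in tool',(T.T@(P0-s['eef_pos'])).round(4));print('orange in tool',(T.T@(tri(rt)-s['eef_pos'])).round(4))
print(T.round(3))
n=sys.argv[1];gw=proj(w,[W([0,0,.092])],s)[0].astype(int);gs=proj(a,[P0])[0].astype(int)
cr=lambda c,g,r,f:cv2.resize(c['color'][g[1]-r:g[1]+r,g[0]-r:g[0]+r,::-1],(f,f),interpolation=cv2.INTER_CUBIC)
cv2.imwrite('pics/'+n,np.hstack([cr(w,gw,60,400),cr(a,gs,40,400)]))
E
python3 al.py al1.png
```

```text
9.2 [ 0.5304 -0.2458  0.1701] z [ 0.347 -0.034 -0.937] tilt 20.38 az -5.5 [ 0.225  0.213  0.307  1.868 -0.3    0.764  0.427] [ 0.83  0.14 -1.42] 0.0212
w tip pred [327.3 247.8] orange [326.6 246.4] [321 244  12   6  44]
w ring pred [327.9 230. ] ellipse [326.8 230.2] [38.4 40.1]
s tip pred [393.4 200.8] orange [294.2 149.4] [284 147  21   7  38]
s ring pred [388.5 208.8] ellipse [388.1 209. ] [ 8.1 10.9]
ring tri [ 0.5731 -0.248   0.0558] ring in tool [ 1.90e-03 -1.00e-04  1.22e-01] P0 in tool [0.0015 0.0004 0.122 ]
orange in tool [ 0.1657  0.0003 -0.1193]
[[ 0.259  0.901  0.347]
 [ 0.964 -0.264 -0.034]
 [ 0.061  0.343 -0.937]]
```

View pics/al1.png

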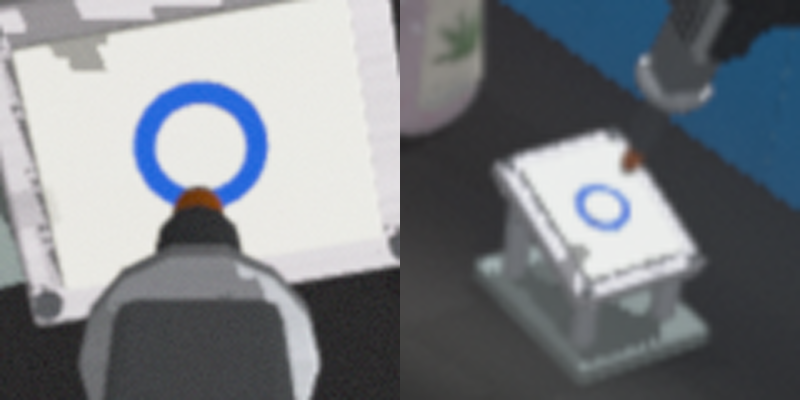

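Emit:
{"name": "drive_tool", "arguments": {"steps": [[0.25,0.15,-0.7,0,-1],[0.3,0,-0.8,0,-1],[0.3,-0.05,-0.7,0,-1],[0,0,0,0,-1],[0,0,0,0,-1]]}}

```text
time_s: 9.93
eef_pos: [0.5383, -0.2442, 0.1466]
tcp_rot: [0.784, 0.595, 0.13, 0.119]
ft_force: [0.3, -0.1, -1.4]
width: 0.0214
grasp_force: 53.7
```

```bash
python3 st.py; python3 al.py al2.png
python3 - <<'E'
from h import *
f=[]
for i in range(5):
    ctrl.camera('wrist');s=ctrl.observe();f.append(np.r_[s['ft_force'],s['eef_pos']])
print(np.mean(f,0).round(4),np.std(f,0).round(4))
E
```

```text
9.925 [ 0.5383 -0.2442  0.1466] z [ 0.345 -0.032 -0.938] tilt 20.26 az -5.4 [ 0.228  0.253  0.296  1.882 -0.326  0.715  0.444] [ 0.3  -0.07 -1.44] 0.0214
w tip pred [327.3 247.8] orange [326.4 246.4] [320 244  13   6  48]
w ring pred [330.6 245.9] ellipse [329.4 245.9] [40.7 43.8]
s tip pred [389.2 208.2] orange [391.5 314.8] [390 313   4   4  11]
s ring pred [388.5 208.8] ellipse [391.2 210.6] [3.4 6.5]
ring tri [ 0.5727 -0.2529  0.05  ] ring in tool [-0.0055  0.0004  0.1028] P0 in tool [-0.0007  0.002   0.0973]
orange in tool [-0.2457 -0.0021  0.7949]
[[ 0.259  0.902  0.345]
 [ 0.964 -0.264 -0.032]
 [ 0.062  0.341 -0.938]]
[-0.2043  0.2019 -1.0107  0.5384 -0.2442  0.147 ] [5.103e-01 4.003e-01 5.332e-01 0.000e+00 1.000e-04 0.000e+00]
```

Emit:
{"name": "drive_tool", "arguments": {"steps": [[0.15,-0.05,0.05,0,-1],[0,0,0,0,-1],[0,0,0,0,-1]]}}

```text
time_s: 10.65
eef_pos: [0.5398, -0.2445, 0.1472]
tcp_rot: [0.784, 0.595, 0.13, 0.119]
ft_force: [-0.5, -0.5, -0.7]
width: 0.0216
grasp_force: 53.7
```

```bash
python3 st.py; python3 al.py al3.png
```

```text
10.65 [ 0.5398 -0.2445  0.1472] z [ 0.345 -0.032 -0.938] tilt 20.27 az -5.4 [ 0.228  0.255  0.296  1.877 -0.326  0.717  0.444] [-0.54 -0.47 -0.73] 0.0216
w tip pred [327.3 247.8] orange [326.8 246.4] [321 244  12   6  45]
w ring pred [327.9 246. ] ellipse [326.5 246.5] [41.5 43.9]
s tip pred [388.9 207.6] orange [391.5 314.8] [390 313   4   4  11]
s ring pred [388.5 208.8] ellipse [390.5 210. ] [5.5 6.7]
ring tri [ 0.5724 -0.2514  0.0525] ring in tool [-0.004  -0.0011  0.1003] P0 in tool [-0.0008  0.0004  0.0973]
orange in tool [-0.2485 -0.0014  0.8013]
[[ 0.259  0.902  0.345]
 [ 0.964 -0.264 -0.032]
 [ 0.062  0.341 -0.938]]
```

View pics/al3.png

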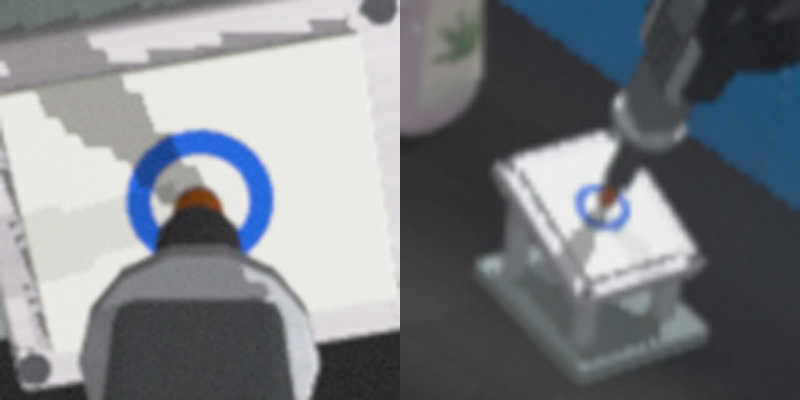

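Emit:
{"name": "drive_tool", "arguments": {"steps": [[0.07,-0.01,-0.19,0,-1],[0.07,0,-0.19,0,-1],[0,0,0,0,-1],[0,0,0,0,-1]]}}

```text
time_s: 11.25
eef_pos: [0.5412, -0.2447, 0.1435]
tcp_rot: [0.784, 0.595, 0.13, 0.119]
ft_force: [-1.1, -0.3, 0.9]
width: 0.0214
grasp_force: 53.9
```

```bash
cat > fm.py <<'E'
from tip import *
f=[];a=[]
for i in range(6):
    s0=ctrl.observe();c=ctrl.camera('wrist');s=ctrl.observe();f.append(np.r_[s['ft_force'],s['eef_pos']])
    o=orange(c,(327,247));a.append(o[1])
M=R.from_quat(s['tcp_rot']).as_matrix();F=np.mean(f,0)
print(s['time_s'],'F',F[:3].round(2),'along axis',(-M[:,2]@(F[:3]-[-.2,.2,-1.0])).round(2),'P0 depth',(M.T@(np.array([.5735,-.2485,.056])-F[3:])).round(4),F[3:].round(4),np.mean(a,0))
E
python3 fm.py
```

```text
11.55 F [-0.67  0.07  0.19] along axis 1.28 P0 depth [-0.0007  0.0003  0.0934] [ 0.5412 -0.2447  0.1435] [320.16666667 245.          12.83333333   5.          39.        ]
```

Emit:
{"name": "drive_tool", "arguments": {"steps": [[0.07,0,-0.19,0,-1],[0,0,0,0,-1],[0,0,0,0,-1]]}}

```text
time_s: 11.92
eef_pos: [0.5419, -0.2448, 0.1416]
tcp_rot: [0.784, 0.595, 0.13, 0.119]
ft_force: [-1.1, -0.2, 2.0]
width: 0.0215
grasp_force: 54.1
```

```bash
python3 fm.py
```

```text
12.225 F [-1.08  0.21  1.18] along axis 2.35 P0 depth [-0.0008  0.0003  0.0913] [ 0.5419 -0.2447  0.1416] [321.         246.          11.           4.          23.16666667]
```

Emit:
{"name": "drive_tool", "arguments": {"steps": [[0.06,-0.01,-0.15,0,-1],[0.05,0,-0.15,0,-1],[0,0,0,0,-1],[0,0,0,0,-1]]}}

```text
time_s: 12.72
eef_pos: [0.543, -0.2448, 0.1386]
tcp_rot: [0.784, 0.595, 0.13, 0.119]
ft_force: [-2.2, 0.3, 2.8]
width: 0.0213
grasp_force: 54.4
```

```bash
python3 fm.py; python3 fm.py; python3 st.py
```

```text
13.025 F [-2.21  0.24  2.87] along axis 4.32 P0 depth [-0.0008  0.0003  0.0881] [ 0.543  -0.2448  0.1386] [ 606.83333333   28.           33.16666667  145.         3095.66666667]
13.325 F [-2.12  0.19  3.07] along axis 4.48 P0 depth [-0.0008  0.0003  0.0881] [ 0.543  -0.2448  0.1386] [ 607.    28.    33.   145.  3084.5]
13.325 [ 0.543  -0.2448  0.1385] z [ 0.345 -0.032 -0.938] tilt 20.28 az -5.4 [ 0.231  0.271  0.291  1.88  -0.337  0.699  0.452] [-1.21  0.65  2.52] 0.0214
```

```bash
python3 -c "
from cell import ctrl
print(ctrl.finish_job())"
```

```text
the job is handed in; nothing more can be done
None
```

The job is handed in at about 13.3 s. The gripper is still holding the probe pressed inside the blue ring at about 4.4 N. By the spring figures that puts the sleeve about half way in (5.8 mm). The probe is tilted 20.3° and lined up with my measured slope direction, about 1 mm off the ring's centre.

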